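# Roll-test of two housing tubes on a bench ramp

## Task

Two aluminium housing tubes came back from the post and one of them is crushed: roll-test them. First push the sprung stop at the foot of the test ramp over toward the catch tray until it snaps down, then try the tubes one at a time: lay each across the slope above the stop, let go and back away. The one that rolls must run down into the catch tray by itself, and the one that stays put is then lifted off and put in the black reject box; leave the other things on the bench alone.

Things in the scene. Friction and masses are not known exactly. Their poses are not given: they have to be found in the camera images.
- tube_a: bare aluminium tube, 100 mm long, 0.05 to 0.12 kg, lying on the bench left of the ramp. Of tube_a and tube_b one is round (36 mm diameter) and rolls on the slope; one is crushed (43 mm wide, 24 high, flat sides up and down) and stays where it is put: told by shape or by trying. Origin: middle of its axis, 18 mm (round) or 12 mm (crushed) above what it lies on; x along the tube
- tube_b: bare aluminium tube, 100 mm long, 0.05 to 0.12 kg, lying on the bench left of the ramp. Of tube_a and tube_b one is round (36 mm diameter) and rolls on the slope; one is crushed (43 mm wide, 24 high, flat sides up and down) and stays where it is put: told by shape or by trying. Origin: middle of its axis, 18 mm (round) or 12 mm (crushed) above what it lies on; x along the tube
- slope: the ramp's fixed aluminium deck, 136 mm wide (x), 200 mm long (y). Origin: middle of its upper surface, 54 mm above the bench; x level across it, away from the robot; y up the slope; z square to the surface. Tilt 0.18 rad: lower edge (y = -100 mm) 36 mm above the bench, upper edge 72 mm. Rims 6 mm wide stand 12 mm proud on both sides and the upper end
- catch (a point): middle of the catch tray's floor, 12 mm above the bench. The tray, fixed to the ramp below its lower edge, is 136 mm wide (x) and 100 mm long (y, level), side walls 44 mm and end wall 50 mm above the bench, floor of black rubber
- stop (a joint): sprung stop at the ramp's foot: steel flap 122 mm wide, 50 mm tall, hinge along x, 7 mm beyond the slope's lower edge and 34 mm above the bench. rad: 0 upright; starts at -0.55, leaning up the slope, barring the way; 2.0 folded down into the tray. An over-centre spring drives it off 0 to either end: pushing near its top edge toward the tray takes about 6 N; past 0 it snaps down and stays
- stop_edge (a point): middle of the top edge of the sprung stop (50 mm from its hinge, edge 8 mm thick); moves with it
- reject_box: fixed open black plastic box for rejects, 190 mm (x) by 140 mm (y), 45 mm tall, walls and floor 4 to 5 mm. Origin: centre of its underside. Stands to the right of the ramp, beyond the catch tray
- flux_bottle: white flux bottle, 60 mm across, 130 mm tall, origin at its underside; leave alone
- solder_spool: spool of solder wire with green flanges, 64 mm across, 54 mm tall, standing, origin at its underside; leave alone
- tumbler: steel tumbler with a black lid, 84 mm across, 166 mm tall, origin at its underside; leave alone
- brush: black-handled brush, 170 mm long, lying between robot and ramp, origin at the middle of its underside; leave alone
There are look-alikes about, which are no part of the job. What is shaped like the tube_a but brown or red is not meant.

How it is judged:
On the way, in this order (a step that is already met when the one before it is completed fails the run):
1. the sprung stop is folded down into the tray (past 1.7 rad) (value of joint stop above 1.7 rad), for 0.2 s.
2. a first tube is tried: it lies or rolls on the slope, let go by the fingers (the round one turning by itself, the crushed one lying still and flat) (((y of tube_a in the frame of slope between -0.1 and 0.1 m and x of tube_a in the frame of slope between -0.04 and 0.04 m and z of tube_a in the frame of slope between 0 and 0.026 m and contact force between the fingers and tube_a below 0.05 N and angular speed of tube_a above 1.5 rad/s) or (y of tube_b in the frame of slope between -0.1 and 0.1 m and x of tube_b in the frame of slope between -0.04 and 0.04 m and z of tube_b in the frame of slope between 0 and 0.026 m and contact force between each of the fingers, the arm and tube_b below 0.05 N and linear speed of tube_b below 0.02 m/s and angular speed of tube_b below 0.2 rad/s and angle between the z axis of tube_b and the z axis of slope, either way round below 0.15 rad))), for 0.05 s.
3. the second tube is tried in the same way, after the round one has run into the tray or the crushed one has been put in the reject box ((((y of tube_b in the frame of slope between -0.1 and 0.1 m and x of tube_b in the frame of slope between -0.04 and 0.04 m and z of tube_b in the frame of slope between 0 and 0.026 m and contact force between each of the fingers, the arm and tube_b below 0.05 N and linear speed of tube_b below 0.02 m/s and angular speed of tube_b below 0.2 rad/s and angle between the z axis of tube_b and the z axis of slope, either way round below 0.15 rad) and (x of tube_a in the frame of catch between -0.05 and 0.05 m and y of tube_a in the frame of catch between -0.06 and 0.06 m and z of tube_a in the frame of catch below 0.035 m and linear speed of tube_a below 0.03 m/s)) or ((y of tube_a in the frame of slope between -0.1 and 0.1 m and x of tube_a in the frame of slope between -0.04 and 0.04 m and z of tube_a in the frame of slope between 0 and 0.026 m and contact force between the fingers and tube_a below 0.05 N and angular speed of tube_a above 1.5 rad/s) and (x of tube_b in the frame of reject_box between -0.06 and 0.06 m and y of tube_b in the frame of reject_box between -0.065 and 0.065 m and z of tube_b in the frame of reject_box below 0.04 m and linear speed of tube_b below 0.03 m/s)))), for 0.05 s.
At the end, for the whole second after the job is handed in: the stop is still folded down (past 1.7 rad); the round tube lies at rest in the catch tray (middle within 60 mm of the tray's along its length and 50 mm across); the crushed tube lies at rest in the reject box (middle within 60 by 65 mm of the box's centre and under 40 mm above its underside) (value of joint stop above 1.7 rad and x of tube_a in the frame of catch between -0.05 and 0.05 m and y of tube_a in the frame of catch between -0.06 and 0.06 m and z of tube_a in the frame of catch below 0.035 m and linear speed of each of tube_a, tube_b below 0.03 m/s and x of tube_b in the frame of reject_box between -0.06 and 0.06 m and y of tube_b in the frame of reject_box between -0.065 and 0.065 m and z of tube_b in the frame of reject_box below 0.04 m and contact force between the fingers and tube_a below 0.05 N and contact force between the fingers and tube_b below 0.05 N); the robot touches nothing.
It fails at once if the round tube is held by the fingers in the catch tray: it must roll in by itself (x of tube_a in the frame of catch between -0.05 and 0.05 m and y of tube_a in the frame of catch between -0.06 and 0.06 m and z of tube_a in the frame of catch below 0.035 m and contact force between the fingers and tube_a above 1 N).
It fails at once if the flux bottle is pushed over 30 mm or tipped over (distance of flux_bottle from where it was at the start of the episode above 0.03 m or angle between flux_bottle's own z axis and vertical above 0.5 rad).
It fails at once if the solder spool is pushed over 30 mm or tipped over (distance of solder_spool from where it was at the start of the episode above 0.03 m or angle between solder_spool's own z axis and vertical above 0.5 rad).
It fails at once if the tumbler is pushed over 30 mm or tipped over (distance of tumbler from where it was at the start of the episode above 0.03 m or angle between tumbler's own z axis and vertical above 0.5 rad).
It fails at once if the brush is pushed over 30 mm (distance of brush from where it was at the start of the episode above 0.03 m).
It also fails if it takes over 72 s, if anything falls off the work surface, if the arm or the gripper's body presses on something with over 40 N, if the wrist force passes 120 N, or if a joint passes its speed limit or range.

## Robot

A 6-joint arm with a two-finger parallel gripper is mounted at the origin on the work surface. World frame = base frame: x ahead of the robot, y to its left, z up, the work surface at z = 0. Lengths are in m, angles in rad, forces in N, time in s.
With the tool pointing down it reaches from about 0.325 to 0.9 m from the base axis. Payload 6.1 kg.
Tool frame: the origin (TCP) lies at the very end of the fingers, on their centre line; the grasp point (between the pads) lies 19 mm behind it (env.grip_point_offset is the z of the grasp point in the tool frame, in m); z points along the fingers, x is the direction in which the jaws open and shut, and the axes are right-handed (so a half turn about z gives the same grasp; the last joint's range is limited). The gripper opens to 87 mm and grips with 3 to 60 N. Pads are 19 mm wide; open, the fingers measure 117 mm over their backs; the gripper's body (75 mm by 190 mm) begins 51 mm behind the grasp point.
Start: joints at [1.018, 0.22, 1.526, -0, 1.395, -0.126], TCP at [0.259, 0.569, 0.223] pointing down, gripper open.
Joint ranges: [-2.98, 2.98], [-0.91, 2.08], [0.09, 2.57], [-1.24, 4.39], [0.2, 2.65], [-2.68, 2.68]. Speed limits (rad/s): [2.57, 2.57, 3.01, 3.14, 3.14, 3.14].

## Interface

Orientations are given as a unit quaternion [x, y, z, w].
In Python, from cell import env, fingers, telemetry, eyes gives the robot as it stands. Calls block until the motion is done:
- env.move_pose(position, orientation): joint-space move of the TCP to a pose.
- env.line_to(position, orientation=None, speed=0.15): straight line of the TCP; orientation=None keeps the orientation; speed is the mean speed in m/s.
- env.move_joints(angles): joint-space move.
- fingers.grip(opening): finger opening in m; the grip force is fixed at half the most; returns when the fingers have stopped.
- env.sleep(seconds).
- env.inverse_kinematics(position, orientation): joint angles nearest the present ones, or None.
- telemetry.sense(): the state.
- eyes.read_camera(name): name is "side" or "top"; returns (picture, depth): 480x640x3 uint8, red, green, blue; 480x640 float32, m along the optical axis (not along the pixel's ray), 0 where there is no reading.
- eyes.camera_params(name): a dict with "vfov" (degrees; the focal length in pixels is half the picture's height over the tangent of half this angle, whatever the lens; pixels are square), "cx", "cy" (the principal point, pixels), "R" (3x3) and "t" (3): a world point X has camera coordinates R X + t. Camera axes: x right, y down, z forward; pixel columns grow to the right and rows downward; lengths in m; the calibration is good to about 2 mm. A picture is of the moment at which its call begins. camera_params takes no time and is no camera call.
A pose or a line that the arm cannot do raises env.PlanningError and nothing moves.
- env.hand_in(): hands the job in, once; it reports no verdict.
The state is a dict: "clock": time; "q": joint angles; "joint_vel": joint speeds; "tau": joint torques, N m; "ee_pos": TCP position; "tcp_rot": TCP orientation; "contact_force": force on the tool from outside, world axes, zero at the start; "torque": the same for the moment, N m; "width": finger opening in m.
Only numpy, scipy, OpenCV 4.12 (cv2) and the standard library are available. Lean on these libraries where they do the work, as an engineer would, in place of code of your own. Each camera call takes 0.05 s, during which the arm holds its last target.

## Working session

There is one attempt and no reset: what is moved stays moved. The work goes in short steps, each a Python script; the robot and the scene stay as the last script left them, time stands still between calls to the robot, and variables do not carry over. Pictures are saved under pics/ and viewed, and the job is handed in when it is done.

```bash
ls; mkdir -p pics; python3 - <<'E'
from cell import env, fingers, telemetry, eyes
import cv2
for n in ("side","top"):
    p,d=eyes.read_camera(n); cv2.imwrite(f"pics/{n}0.png",p[:,:,::-1])
    c=eyes.camera_params(n); print(n,c, (d>0).mean())
s=telemetry.sense(); print(s)
print(env.grip_point_offset)
E
```

```text
pics
side {'vfov': 47.72122001952262, 'cx': 325.0059145372259, 'cy': 236.4817856225112, 'R': array([[ 0.93035669, -0.36650937,  0.01035916],
       [-0.25656663, -0.67093909, -0.69571136],
       [ 0.2619351 ,  0.64460191, -0.71824674]]), 't': array([-0.53111513,  0.21538275,  1.00909865])} 0.995830078125
top {'vfov': 45.9720764776776, 'cx': 319.4145650484176, 'cy': 235.98865245167178, 'R': array([[-3.46310196e-04, -9.99999449e-01, -9.90489430e-04],
       [-9.90798563e-01,  4.77180643e-04, -1.35343934e-01],
       [ 1.35344332e-01,  9.34504519e-04, -9.90798182e-01]]), 't': array([0.02006544, 0.58382271, 1.49447829])} 0.9961751302083334
{'clock': 0.1, 'q': array([ 1.01788727e+00,  2.21196543e-01,  1.52746425e+00, -3.87040710e-05,
        1.39470762e+00, -1.26068566e-01]), 'joint_vel': array([-0.00078009, -0.00138709, -0.00041196,  0.00138677,  0.00182108,
        0.00030632]), 'tau': array([ 1.44180740e-03, -4.95947564e+01, -3.88516510e+01,  7.01691373e-02,
        5.15522424e-02, -3.66796769e-05]), 'ee_pos': array([0.25845368, 0.568452  , 0.2215333 ]), 'tcp_rot': array([ 8.40829806e-01,  5.41298853e-01, -7.92842995e-04,  4.00109014e-04]), 'contact_force': array([-0.44556138,  0.23351045,  0.10152138]), 'torque': array([-0.06206122, -0.00253227,  0.03574581]), 'width': 0.08660070392789347}
-0.0187
```

View pics/side0.png

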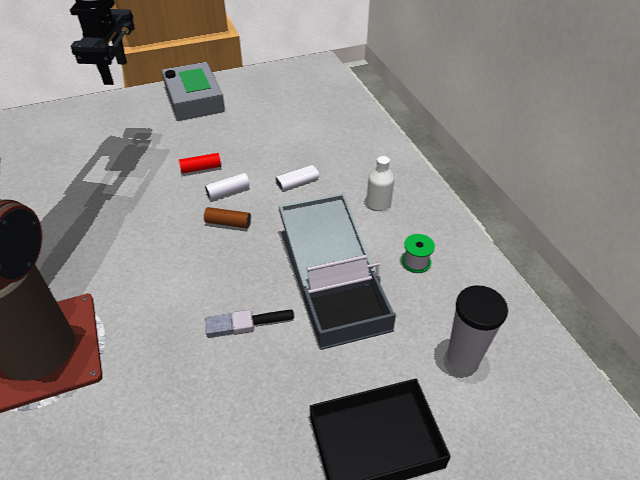

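View pics/top0.png

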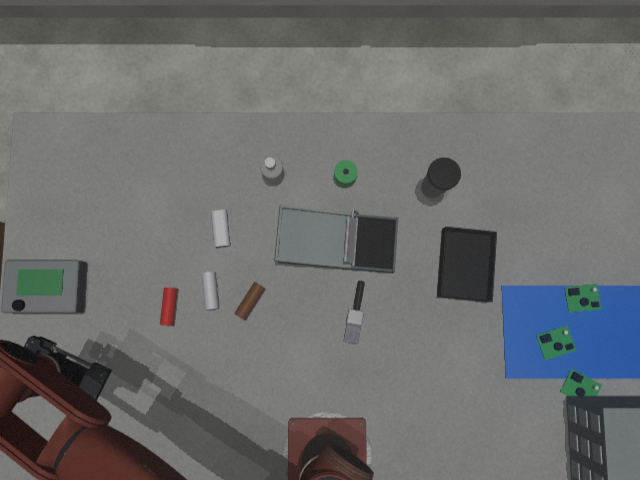

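The side picture shows two white-silver tubes, at (227,186) and (297,177), next to red and brown decoys. In the top picture the same tubes are at (210,290) and (220,228). The ramp runs from (278,235) down to its tray at (377,243), and the reject box is at (467,264). Next I'll measure them using depth.

```bash
cat > h.py <<'E'
from cell import env, fingers, telemetry, eyes
import numpy as np, cv2
from scipy.spatial.transform import Rotation as Ro
def cloud(n):
    p,d=eyes.read_camera(n); c=eyes.camera_params(n)
    f=240/np.tan(np.radians(c['vfov']/2)); v,u=np.mgrid[:480,:640]
    X=np.stack([(u-c['cx'])/f*d,(v-c['cy'])/f*d,d],-1)
    return p,d,(X-c['t'])@c['R']
def proj(n,X):
    c=eyes.camera_params(n); f=240/np.tan(np.radians(c['vfov']/2)); x=c['R']@np.asarray(X)+c['t']
    return x[0]/x[2]*f+c['cx'],x[1]/x[2]*f+c['cy']
def down(ax):  # tool down, jaw axis along horizontal angle ax
    x=np.array([np.cos(ax),np.sin(ax),0]); z=np.array([0,0,-1.]); y=np.cross(z,x)
    return Ro.from_matrix(np.stack([x,y,z],1))
def rect(P):
    return cv2.minAreaRect((P[:,:2]*1000).astype(np.float32))
E
python3 - <<'E'
from h import *
np.set_printoptions(precision=4,suppress=True)
for n in("top","side"):
    p,d,W=cloud(n)
    print(n,'bench z',np.median(W[(W[...,0]>.3)&(W[...,0]<.8)&(abs(W[...,1])<.5)&(abs(W[...,2])<.01)][:,2]))
    boxes={'top':{'near':(198,262,222,316),'far':(206,202,236,254),'box':(432,222,502,305),'ramp':(268,198,402,280)},
       'side':{'near':(202,172,252,202),'far':(272,164,322,192),'box':(305,375,455,480)}}[n]
    for k,(a,b,c_,e) in boxes.items():
        m=np.zeros((480,640),bool); m[b:e,a:c_]=1
        m&=(d>0)&(W[...,2]>.006)
        P=W[m]; nl,lab,st,_=cv2.connectedComponentsWithStats(m.astype(np.uint8)); i=1+np.argmax(st[1:,4]); P=W[lab==i]
        print(k,len(P),'z pct',np.percentile(P[:,2],[50,90,99]),'mean',P.mean(0),'rect',rect(P))
p,d,W=cloud("top")
# slope deck plane
cv2.imwrite('pics/zoom.png',cv2.resize(p[190:320,190:510,::-1],None,fx=2.5,fy=2.5,interpolation=cv2.INTER_CUBIC))
D=W[215:255,290:340].reshape(-1,3); A=np.c_[D[:,:2],np.ones(len(D))]
s=np.linalg.lstsq(A,D[:,2],rcond=None)[0]; print('plane',s,'res',(A@s-D[:,2]).std(),'tilt',np.arctan(np.hypot(*s[:2])),'upslope yaw',np.degrees(np.arctan2(s[1],s[0])))
E
```

```text
top bench z 0.0007302280234301405
near 529 z pct [0.0329 0.0386 0.0429] mean [0.4391 0.3151 0.0317] rect ((440.0197448730469, 319.8860778808594), (114.82340240478516, 41.921974182128906), 7.1799468994140625)
far 587 z pct [0.0231 0.0282 0.0317] mean [0.6092 0.2928 0.0225] rect ((612.9290771484375, 295.4327087402344), (108.07886505126953, 48.2320442199707), 6.103280544281006)
box 1309 z pct [0.026  0.0468 0.0509] mean [ 0.5114 -0.3853  0.0263] rect ((511.86590576171875, -385.5435791015625), (156.7882080078125, 200.19505310058594), 85.54306030273438)
ramp 6585 z pct [0.0498 0.0708 0.085 ] mean [ 0.5764 -0.0231  0.0454] rect ((579.98828125, -27.775131225585938), (336.4802551269531, 168.96466064453125), 83.36095428466797)
side bench z 0.0004461928814964787
near 639 z pct [0.0296 0.0361 0.0385] mean [0.44   0.3069 0.0273] rect ((441.7400817871094, 312.18402099609375), (101.82886505126953, 36.042449951171875), 5.304439067840576)
far 591 z pct [0.0223 0.0256 0.0276] mean [0.6102 0.2857 0.0206] rect ((612.4918212890625, 291.16851806640625), (103.6913833618164, 44.986507415771484), 6.013142108917236)
box 3175 z pct [0.0332 0.0454 0.0476] mean [ 0.5303 -0.3723  0.0309] rect ((511.5657653808594, -380.6672668457031), (141.71995544433594, 190.8664093017578), 83.81057739257812)
plane [-1.312   0.0908  0.8271] res 0.09621316415760862 tilt 0.9207006648017618 upslope yaw 176.04204139730916
```

View pics/zoom.png

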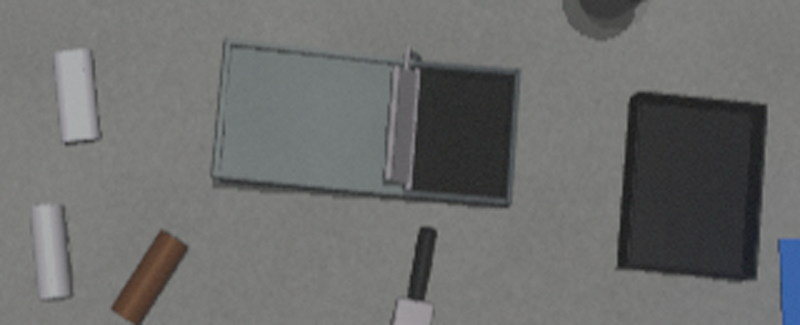

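```bash
cat >> h.py <<'E'
def ray(n,u,v,z):
    c=eyes.camera_params(n); f=240/np.tan(np.radians(c['vfov']/2))
    r=c['R'].T@np.array([(u-c['cx'])/f,(v-c['cy'])/f,1]); o=-c['R'].T@c['t']
    return o+r*(z-o[2])/r[2]
E
python3 - <<'E'
from h import *
np.set_printoptions(precision=4,suppress=True)
for n,bx in (("top",{'near':(198,262,222,316,.018),'far':(206,202,236,254,.012)}),("side",{'near':(202,170,256,202,.018),'far':(268,162,324,192,.012)})):
    p,d,W=cloud(n)
    h=cv2.cvtColor(p,cv2.COLOR_RGB2GRAY)
    for k,(a,b,c,e,z) in bx.items():
        t,m=cv2.threshold(h[b:e,a:c],0,255,cv2.THRESH_OTSU)
        cs,_=cv2.findContours(m,cv2.RETR_EXTERNAL,cv2.CHAIN_APPROX_NONE); cc=max(cs,key=cv2.contourArea)
        r=cv2.minAreaRect(cc); q=cv2.boxPoints(r)+[a,b]
        Q=np.array([ray(n,*x,z)[:2] for x in q]); print(n,k,t,r,'ctr',Q.mean(0),'sides',np.linalg.norm(Q-np.roll(Q,-1,0),axis=1),'ang',[np.degrees(np.arctan2(*(Q[i+1]-Q[i])[::-1])) for i in(0,1)])
    if n=='top':
        for u,v,z in((280.8,206,.084),(274.8,261.2,.084),(397.6,217.2,.05),(394.4,272,.05)): print('ramp corner',ray('top',u,v,z))
        M=(W[...,2]>.03)&(d>0); m=np.zeros_like(M); m[213:258,288:338]=1; D=W[M&m]
        for _ in range(4):
            A=np.c_[D[:,:2],np.ones(len(D))]; s=np.linalg.lstsq(A,D[:,2],rcond=None)[0]; r=abs(A@s-D[:,2]); D=D[r<max(.003,2*r.std())]
        print(len(D),'plane',s,'tilt',np.arctan(np.hypot(*s[:2])),'yaw',np.degrees(np.arctan2(s[1],s[0])))
        g=cv2.resize(p[195:285,260:410,::-1],None,fx=5,fy=5,interpolation=cv2.INTER_CUBIC); cv2.imwrite('pics/ramp.png',g)
    else:
        g=cv2.resize(p[180:350,260:410,::-1],None,fx=3.5,fy=3.5,interpolation=cv2.INTER_CUBIC); cv2.imwrite('pics/ramps.png',g)
E
```

```text
top near 139.0 ((10.860601425170898, 27.51306915283203), (37.39850997924805, 9.147388458251953), 84.64418029785156) ctr [0.4405 0.3202] sides [0.0249 0.1015 0.0247 0.1015] ang [np.float64(-84.65124168287734), np.float64(-173.2077796405496)]
top far 143.0 ((13.588763236999512, 25.182024002075195), (35.93265151977539, 12.514801979064941), 84.5596694946289) ctr [0.6126 0.2961] sides [0.0347 0.1008 0.0344 0.1008] ang [np.float64(-84.49236917589008), np.float64(-173.3717583907906)]
ramp corner [0.6581 0.1222 0.084 ]
ramp corner [0.5112 0.1366 0.084 ]
ramp corner [ 0.6336 -0.1917  0.05  ]
ramp corner [ 0.4853 -0.1803  0.05  ]
1350 plane [0.0139 0.1775 0.0412] tilt 0.1761862941180656 yaw 85.52822479487229
side near 145.0 ((26.5, 15.5), (31.0, 53.0), 90.0) ctr [0.4443 0.3187] sides [0.1323 0.1158 0.1245 0.1164] ang [np.float64(-20.766903588124848), np.float64(-106.37689811701765)]
side far 143.0 ((27.499996185302734, 14.499998092651367), (54.99999237060547, 28.999996185302734), -0.0) ctr [0.6098 0.2999] sides [0.1129 0.1411 0.1129 0.1331] ang [np.float64(72.67592204940239), np.float64(-20.74471036233276)]
```

View pics/ramp.png

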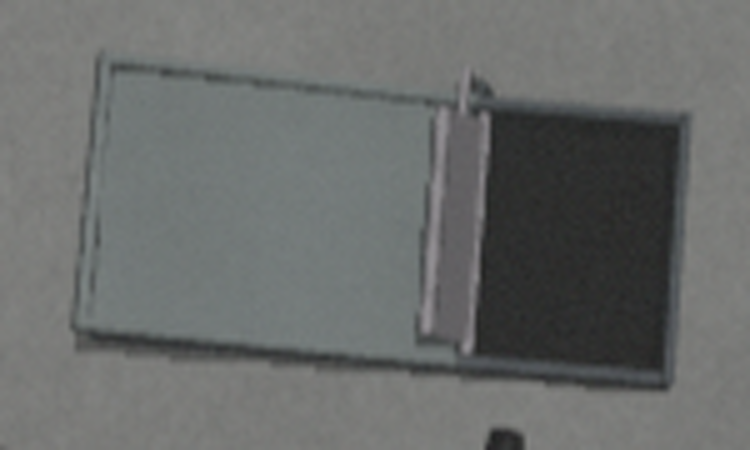

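View pics/ramps.png

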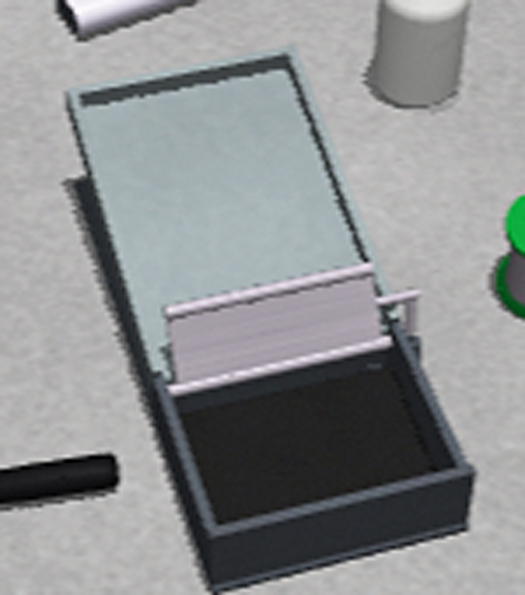

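```bash
cat >> h.py <<'E'
yaw=np.radians(-4.6); til=0.18
U=np.array([-np.sin(yaw),np.cos(yaw),0]); SX=np.array([np.cos(yaw),np.sin(yaw),0])
SY=U*np.cos(til)+np.array([0,0,np.sin(til)]); SZ=np.cross(SX,SY)
S0=np.array([.5765,.0274,.054])
HG=S0-U*.1054; HG[2]=.034
def slope(x,y,z): return S0+SX*x+SY*y+SZ*z
QS=Ro.from_matrix(np.stack([SY,np.cross(-SZ,SY),-SZ],1)).as_quat()
QV=down(np.pi/2+yaw).as_quat()
TA=np.array([.4405,.3145]); TB=np.array([.6125,.292]); QT=down(np.radians(96.5)).as_quat()
BOX=np.array([.5117,-.383])
def up(v,z): return np.array([v[0],v[1],z])
def rep(t=''):
    s=telemetry.sense(); print(t,'clk %.2f'%s['clock'],'pos',s['ee_pos'].round(4),'F',s['contact_force'].round(1),'w %.4f'%s['width'])
E
python3 - <<'E'
from h import *
for n,(p,q) in dict(pa=(up(HG+U*.06,.066),QV),ta=(up(TA,.004),QT),tb=(up(TB,.004),QT),s=(slope(0,.025,.005),QS),su=(slope(0,.025,.12),QS),b=(up(BOX,.03),QV),bu=(up(BOX,.15),QV)).items():
    r=env.inverse_kinematics(p,q); print(n,p.round(3),None if r is None else np.round(r,2))
fingers.grip(0.0)
env.move_pose(up(HG+U*.062,.16),QV); rep()
env.line_to(up(HG+U*.062,.066),speed=.2); rep('down')
env.line_to(up(HG+U*.004,.066),speed=.08); rep('push')
env.line_to(up(HG-U*.012,.066),speed=.1); rep('push2')
env.line_to(up(HG+U*.0,.16),speed=.2); rep()
p,d,W=cloud('side'); cv2.imwrite('pics/stop.png',p[...,::-1])
E
```

```text
pa [ 0.573 -0.018  0.066] [-0.17  0.26  1.79 -0.    1.09 -1.66]
ta [0.44  0.314 0.004] [ 0.47  0.29  1.89 -0.    0.96 -1.21]
tb [0.612 0.292 0.004] [ 0.33  0.57  1.51 -0.    1.06 -1.36]
s [0.578 0.051 0.063] [-0.16  0.27  1.79  0.2   1.1  -1.74]
su [0.577 0.031 0.177] [-0.19  0.14  1.72  0.19  1.31 -1.73]
b [ 0.512 -0.383  0.03 ] [-0.77  0.45  1.62 -0.    1.07 -2.26]
bu [ 0.512 -0.383  0.15 ] [-0.77  0.31  1.56 -0.    1.27 -2.26]
 clk 4.25 pos [ 0.5731 -0.0151  0.1601] F [ 0.  -0.2 -0.6] w 0.0002
down clk 4.87 pos [ 0.5736 -0.0156  0.0667] F [ 0.6  0.5 -0.5] w 0.0005
push clk 5.74 pos [ 0.568  -0.0738  0.0657] F [ 0.3 -0.2 -0.3] w 0.0004
push2 clk 6.05 pos [ 0.567  -0.09    0.0659] F [ 0.1  0.4 -0.4] w 0.0003
 clk 6.67 pos [ 0.5676 -0.0773  0.1592] F [-0.3  0.1 -0.2] w 0.0004
```

View pics/stop.png

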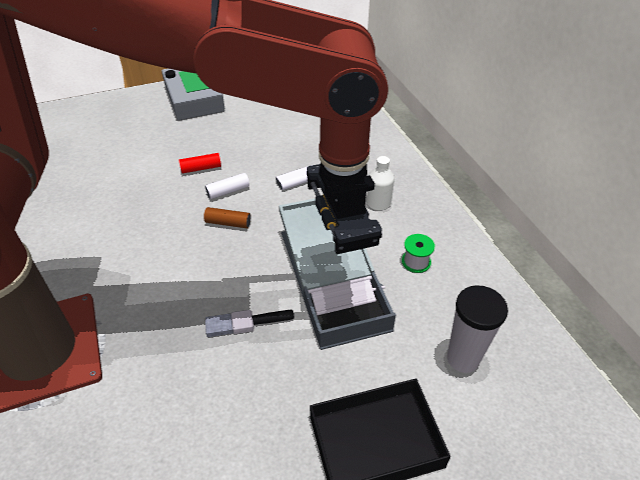

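The stop now lies folded in the tray at about (342,293). Next I'll pick up the near tube, which measured 36 mm high and so is the round one.

```bash
python3 - <<'E'
from h import *
fingers.grip(.07)
env.move_pose(up(TA,.10),QT); rep()
env.line_to(up(TA,.004),speed=.15); rep()
fingers.grip(0.0); rep('grip')
env.line_to(up(TA,.16),speed=.25); rep()
p,d,W=cloud('top'); cv2.imwrite('pics/g1.png',p[...,::-1])
p,d,W=cloud('side'); cv2.imwrite('pics/g1s.png',p[...,::-1])
E
```

```text
clk 9.57 pos [0.4413 0.3139 0.1003] F [-0.3 -0.1  0.3] w 0.0698
 clk 10.37 pos [0.4414 0.3146 0.0047] F [ 0.8 -0.5  0.6] w 0.0697
grip clk 11.06 pos [0.4406 0.3146 0.0041] F [-0.6  1.   1.6] w 0.0352
 clk 11.83 pos [0.4395 0.314  0.1584] F [-0.1 -0.2 -1. ] w 0.0351
```

View pics/g1.png

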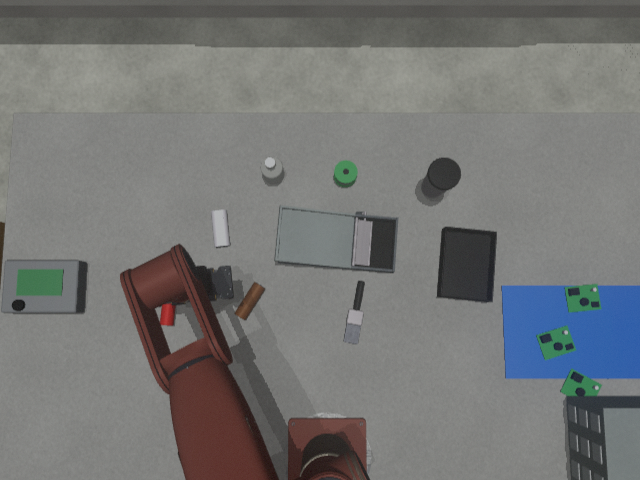

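View pics/g1s.png

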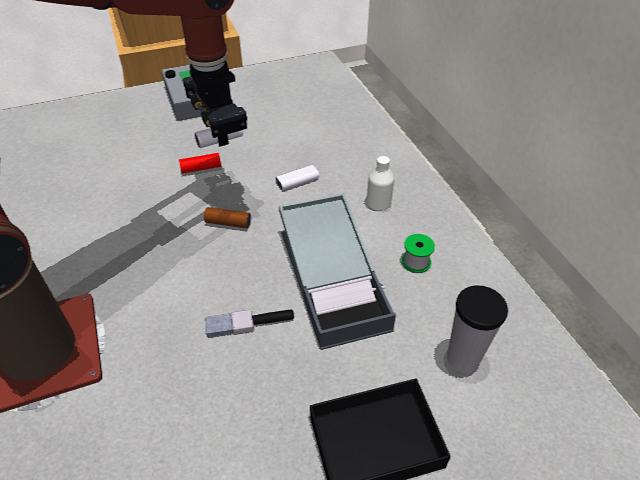

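The tube is held at (218,135) in the side view, and the 35 mm finger width confirms it is the round one. The stop is flat at (363,243) in the top view. Now I'll lay it on the slope.

```bash
python3 - <<'E'
from h import *
env.move_pose(slope(0,.025,.09),QS); rep()
env.line_to(slope(0,.025,.0055),speed=.12); rep('placed')
fingers.grip(.07); rep('open')
env.line_to(slope(0,.03,.11),speed=.3); rep()
p,d,W=cloud('side'); cv2.imwrite('pics/r1.png',p[...,::-1])
env.sleep(.5)
env.move_pose(up(TB,.12),QT); rep()
p,d,W=cloud('top'); cv2.imwrite('pics/r1t.png',p[...,::-1])
E
```

```text
clk 13.12 pos [0.5767 0.0369 0.1466] F [ 0.3 -0.4 -1.2] w 0.0351
placed clk 13.98 pos [0.5786 0.0513 0.0639] F [ 1.   0.2 -1.1] w 0.0350
open clk 14.85 pos [0.5784 0.0509 0.0639] F [-0.2  0.1  0.7] w 0.0700
 clk 15.35 pos [0.578  0.0369 0.1691] F [ 0.5  0.4 -0.6] w 0.0700
 clk 16.93 pos [0.6128 0.2908 0.1202] F [ 0.4 -0.5  1. ] w 0.0698
```

View pics/r1.png

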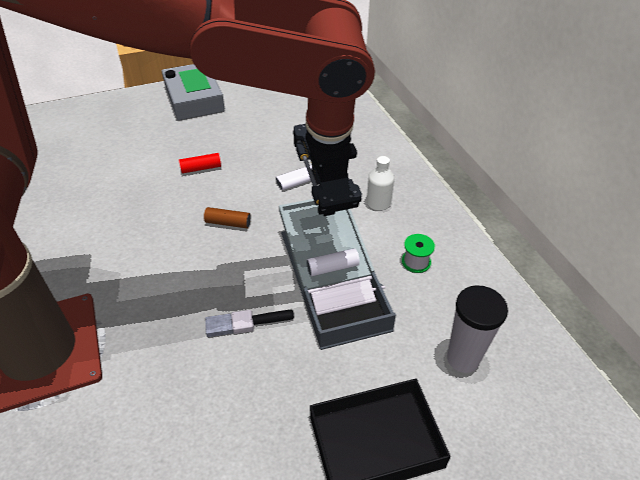

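View pics/r1t.png

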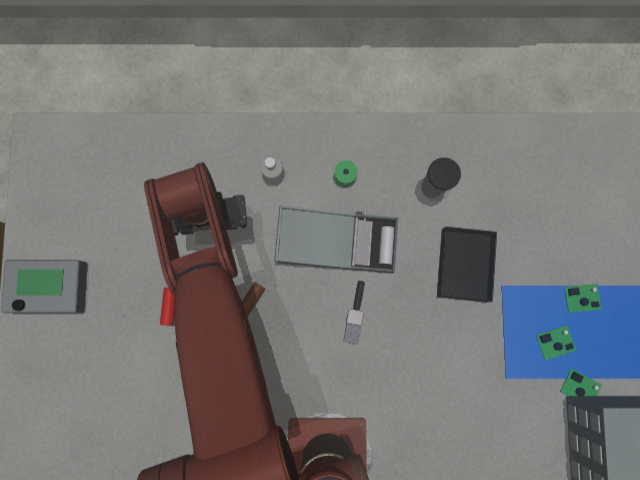

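The first frame shows the tube rolling by itself at (332,262). It now lies in the tray at (386,244) in the top view. Now the crushed tube.

```bash
python3 - <<'E'
from h import *
env.line_to(up(TB,.004),speed=.15); rep()
fingers.grip(0.0); rep('grip')
env.line_to(up(TB,.15),speed=.25); rep()
env.move_pose(slope(0,.025,.09),QS); rep()
p,d,W=cloud('side'); cv2.imwrite('pics/g2.png',p[...,::-1])
env.line_to(slope(0,.025,.0048),speed=.12); rep('placed')
fingers.grip(.066); rep('open')
env.line_to(slope(0,.025,.10),speed=.2); rep()
env.sleep(.3)
p,d,W=cloud('side'); cv2.imwrite('pics/r2.png',p[...,::-1])
E
```

```text
clk 17.91 pos [0.6136 0.2922 0.0052] F [0.3 0.5 0.4] w 0.0701
grip clk 18.52 pos [0.6127 0.2923 0.0044] F [-1.6  1.6  2.1] w 0.0422
 clk 19.25 pos [0.6115 0.2915 0.1482] F [-0.   0.1 -2.1] w 0.0420
 clk 20.27 pos [0.577  0.0367 0.1464] F [0.  0.9 0. ] w 0.0422
placed clk 21.18 pos [0.5787 0.0514 0.0631] F [-0.1 -0.2 -0.6] w 0.0421
open clk 21.92 pos [0.5784 0.051  0.0632] F [-0.1  0.4 -0.1] w 0.0658
 clk 22.54 pos [0.5766 0.0342 0.1561] F [ 0.  -0.1  1. ] w 0.0660
```

View pics/g2.png

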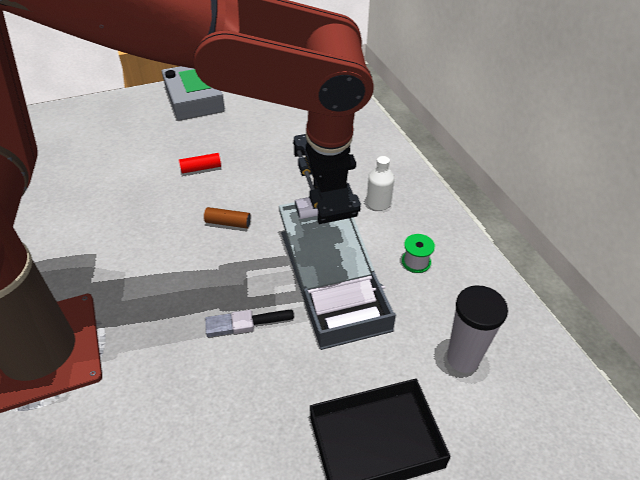

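View pics/r2.png

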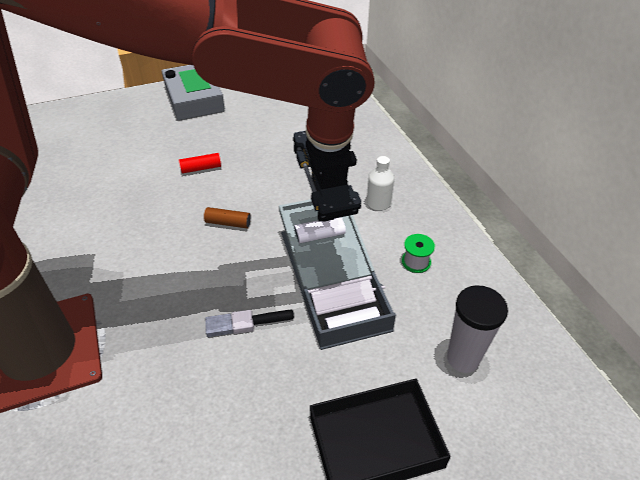

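The crushed tube stays put on the deck at (320,231). Before re-gripping I'll check its place and flatness.

```bash
python3 - <<'E'
from h import *
print(proj('side',slope(0,.025,.012)))
env.move_pose(slope(0,.11,.16),QS); rep()
p,d,W=cloud('top'); cv2.imwrite('pics/r2t.png',cv2.resize(p[190:290,250:420,::-1],None,fx=4,fy=4))
p,d,W=cloud('side'); cv2.imwrite('pics/r2s.png',cv2.resize(p[180:350,250:420,::-1],None,fx=3,fy=3))
L=(W-S0)@np.stack([SX,SY,SZ],1)
m=(d>0)&(abs(L[...,0])<.06)&(abs(L[...,1])<.085)&(L[...,2]>.010)&(L[...,2]<.035)
print(m.sum(),np.percentile(L[m],[2,50,98],axis=0).round(4)); 
m2=m&(L[...,2]>.019); D=L[m2]; A=np.c_[D[:,:2],np.ones(len(D))]; print('top fit',np.linalg.lstsq(A,D[:,2],rcond=None)[0])
print(cv2.minAreaRect((L[m][:,:2]*1000).astype(np.float32)))
E
```

```text
(np.float64(319.9681158646976), np.float64(229.22202487312435))
 clk 23.39 pos [0.5831 0.1072 0.2316] F [-0.   0.1 -0.6] w 0.0661
878 [[-0.05    0.0035  0.0114]
 [-0.0017  0.0186  0.0225]
 [ 0.048   0.0427  0.0265]]
top fit [0.00423999 0.02359611 0.02249161]
((-0.3266029357910156, 23.40825080871582), (101.48387145996094, 43.77752685546875), 0.061943236738443375)
```

View pics/r2t.png

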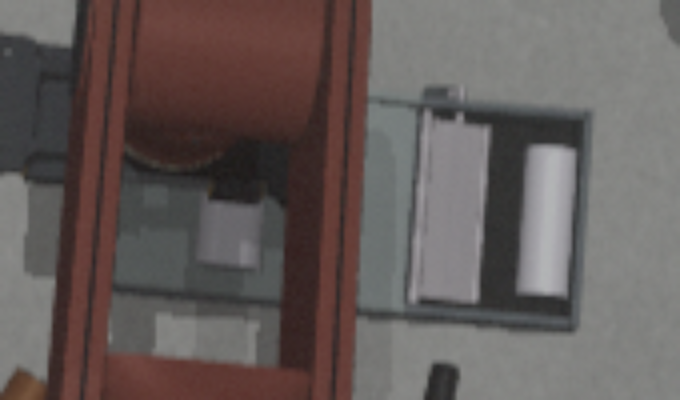

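View pics/r2s.png

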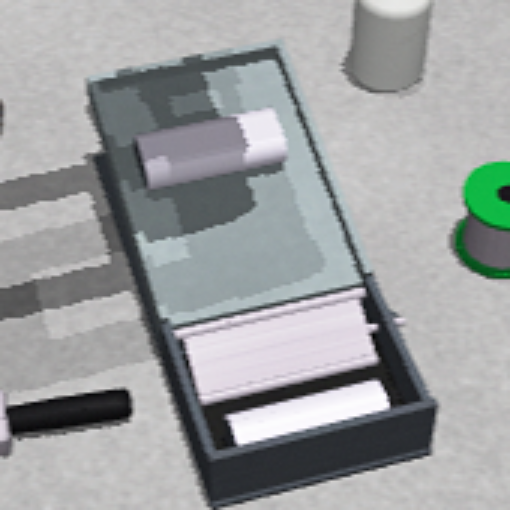

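The crushed tube lies flat on the slope at x ≈ 0, y ≈ 23 mm, and the round one is in the tray with the stop down. Now I'll put the crushed one in the reject box.

```bash
python3 - <<'E'
from h import *
env.move_pose(slope(0,.0235,.08),QS)
env.line_to(slope(0,.0235,.0045),speed=.12); rep()
fingers.grip(0.); rep('grip')
env.line_to(slope(0,.0235,.11),speed=.2); rep()
env.move_pose(up(BOX,.16),QV); rep()
env.line_to(up(BOX,.014),speed=.15); rep()
fingers.grip(.06); rep('open')
env.line_to(up(BOX,.17),speed=.2); rep()
env.move_pose(np.array([.45,.25,.25]),QV); rep()
for n in('top','side'):
    p,d,W=cloud(n); cv2.imwrite(f'pics/f_{n}.png',p[...,::-1])
    m=(d>0)&(abs(W[...,0]-BOX[0])<.08)&(abs(W[...,1]-BOX[1])<.05)&(W[...,2]>.014); print(n,m.sum(),rect(W[m]),W[m][:,2].max())
E
```

```text
clk 24.81 pos [0.5791 0.0498 0.0636] F [ 0.3 -0.3  0.9] w 0.0662
grip clk 25.36 pos [0.5786 0.0496 0.0631] F [-0.8  0.3  3.3] w 0.0423
 clk 26.03 pos [0.5759 0.0309 0.1651] F [ 0.5 -0.  -2.4] w 0.0424
 clk 27.57 pos [ 0.5123 -0.3818  0.1599] F [ 0.8  0.3 -1. ] w 0.0424
 clk 28.69 pos [ 0.5125 -0.3837  0.0153] F [ 0.9  0.1 -1.1] w 0.0426
open clk 29.34 pos [ 0.5117 -0.383   0.014 ] F [ 0.1 -0.4 -1.2] w 0.0598
 clk 30.27 pos [ 0.511  -0.3823  0.1684] F [-0.3  0.7 -0.7] w 0.0597
 clk 32.56 pos [0.4505 0.2493 0.2498] F [-0.6  0.1  0.3] w 0.0599
top 602 ((505.6090087890625, -393.7713317871094), (85.59207153320312, 125.93648529052734), 75.11257934570312) 0.038645897186860456
side 1685 ((511.53924560546875, -384.127685546875), (43.249446868896484, 101.41654205322266), 85.62673950195312) 0.032466349653489254
```

View pics/f_top.png

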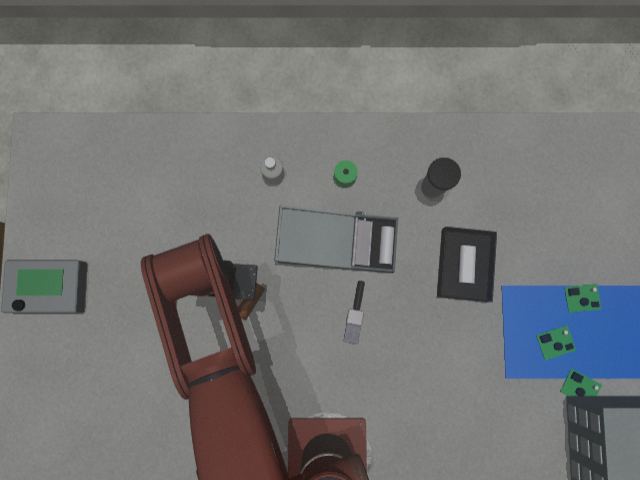

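View pics/f_side.png

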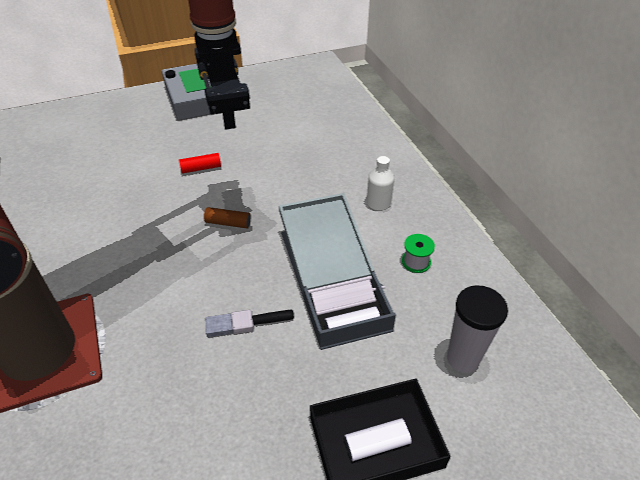

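The crushed tube is centred in the reject box at (467,264) in the top view. The round one is in the tray at (386,244), the stop is down, and nothing else has moved.

```bash
python3 -c "
from h import *
env.hand_in(); rep()"
```

```text
the job is handed in; nothing more can be done
the job is handed in; nothing more can be done
```

The roll test is finished and handed in at about 33 s of the 72 s allowed; hand-in gives no verdict, so what follows comes from my own checks.

- **Stop:** I pushed it over with closed fingers, and it still lay folded in the tray in the last pictures.
- **Round tube (nearer the robot, 35 mm across in the grip):** I laid it on the slope and let go. A picture caught it on its way down by itself, and it came to rest in the tray against the end wall.
- **Crushed tube (farther from the robot, 42 mm across in the grip):** It stayed flat where I put it, about 23 mm above the slope's middle. I then lifted it into the reject box, where the side camera puts it within about 2 mm of the centre.
- **Everything else:** The bottle, spool, tumbler, brush and look-alike tubes showed no movement in the last pictures, and the arm was clear of everything.

**One disagreement:** the top camera's depth fit of the tube in the box came out too large, about 86 × 126 mm. I took that as noise from the box floor; both pictures and the side camera's fit of 43 × 101 mm agree that the tube is in place.

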